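# Let the tipped slip pail back upright and drop the pawl home

## Robot

A 6-joint arm with a two-finger parallel gripper is mounted at the origin on the work surface. World frame = base frame: x ahead of the robot, y to its left, z up, the work surface at z = 0. Lengths are in m, angles in rad, forces in N, time in s.
With the tool pointing down it reaches from about 0.35 to 0.775 m from the base axis. Payload 5.5 kg.
Tool frame: the origin (TCP) lies where the fingers leave the gripper's body, on its centre line; the fingertips stand 73 mm ahead of it and the grasp point (between the pads) lies 54 mm ahead of it; z points along the fingers, y is the direction in which the jaws open and shut (so a half turn about z gives the same grasp; the last joint's range is limited). The gripper opens to 85 mm and grips with 20 to 120 N. Pads are 22 mm wide; open, the fingers measure 114 mm over their backs; the gripper's body (76 mm by 85 mm) begins 54 mm behind the grasp point. The pads swing forward as they close: fully open they stand 13 mm farther back than shut.
Start: joints at [-1.459, 0.313, 0.046, 1.304, 0, 1.431], TCP at [0.143, -0.557, 0.304] pointing down, gripper open.
Joint ranges: [-2.76, 2.76], [-0.86, 1.69], [-1.03, 1.26], [-2.2, 2.34], [-1.47, 1.5], [-3.14, 3.14]. Speed limits (rad/s): [2.57, 2.57, 3.14, 3.14, 3.14, 3.14].

## Interface

Orientations are given as a unit quaternion [w, x, y, z].
In Python, from workcell import env, read_camera, job, cut_out gives the robot as it stands.
- The arm moves only by the tool servo_tool, never from a script. Its argument "deltas" is a list of rows, each an object of numbers: "dx", "dy", "dz": the shift along the world's x, y, z in mm; "rx", "ry", "rz": the turn, a rotation vector about the world's x, y, z in rad; "fingers": the closure, from -1 (fully open) to 1 (shut). A call has 1 to 8 rows; each row shifts and turns the commanded pose from where the row before left it; what a row does not reach is not made up. A row lasts 1/10 s, in which the tool goes at most 50 mm and 8.59 degrees, less where a joint would pass 70% of its speed; a pose out of reach is approached as far as the arm can. A call is refused whole if a number of a shift passes 50 or a number of a turn 0.15, either way. A call with a gripper value outside its range is refused whole. The fingers move at their own pace and stop on an object; "newtons" is the grip in N (left out, the last holds). Time passes only in rows, so rows that do not move let the fingers close. It gives the time, the measured TCP pose, the force and the opening at its end, in the units of the state.
- env.get_state(): the state, without advancing time (a new reading comes with each control period).
- read_camera(name): name is "side" or "top"; returns a dict with "img" (420x560x3 uint8, red, green, blue), "intrinsics" (3x3 intrinsics, pixels), "extrinsics" (4x4, takes a point from camera to world coordinates). Camera axes: x right, y down, z forward; pixel columns grow to the right and rows downward; lengths in m; the calibration is good to about 2 mm. A picture is of the moment at which its call begins. There is no depth.
- job.hand_in(): hands the job in, once; it reports no verdict.
Trained networks look in the newest picture that a camera, given by its name, has taken for a name from the list of things; names that differ only in an ending like _2 or _b are one class to them, and where a whole thing is asked for, a point or a joint stands for the part that bears it (a point fixed in the world has none). Each returns a list of dicts, best first, with "confidence" (0 to 1); they miss things now and then, are a little off and sometimes report something else, mostly with a low value. They report only what shows in the picture. A call takes as long as a camera call.
- cut_out(target, camera): "region" (420x560 bool, what is visible of it) and "extent" ([left, top, right, bottom] in pixels, round what is visible of it).
The state is a dict: "clock": time; "joint_pos": joint angles; "qvel": joint speeds; "tau": joint torques, N m; "tcp_pos": TCP position; "orientation": TCP orientation; "wrist_force": force on the tool from outside, world axes, zero at the start; "ft_torque": the same for the moment, N m; "finger_gap": finger opening in m.
Only numpy, scipy, OpenCV 4.12 (cv2) and the standard library are available. Lean on these libraries where they do the work, as an engineer would, in place of code of your own. Each camera call takes 0.05 s, during which the arm holds its last target. There are 200 camera calls.

## Task

The slip pail in the bench tipping stand has been poured out and still hangs tipped over, held by its ratchet. Lift the pawl by its finger pin out of the toothed wheel and right up against its rubber stop, and hold it lightly pressed there without straining the stop while the pail swings back upright by its own weight. Then let the pawl drop fully home between the teeth and let go, without touching the pail or disturbing anything else on the bench.

Things in the scene. Friction and masses are not known exactly. Their poses are not given: they have to be found in the camera images.
- stand: Grey steel tipping stand, 360 mm along x, fixed to the bench (place and yaw vary). Origin: on the bench top under the middle of the axle, which lies along y, 170 mm up. Wheel and pawl are outside the frame on its -y side, at y -141 to -153 mm; the pail pours to -x. On that side the frame is under 200 mm high, but for the pivot's post (236 mm).
- pail: White lidded pail, 200 mm across, 210 high, in a cradle on the axle. Origin on the axle midway between the frames; z is up when upright. At the start it may sink for up to 4 s until a tooth bears, then hangs tipped 0.73 or 1.12 rad, top to the stand's -x. Tipped, it reaches up to 360 mm over the bench, but comes no nearer than 80 mm to the pin's middle. The robot must not touch it.
- wheel (a point): Centre of the outer face of the dark 16-tooth ratchet wheel (120 mm across the tips, 98 at the roots, 12 thick), fixed on the pail's axle. Once the pawl is clear the pail and wheel turn back by weight, slowed by a rotary damper to about 0.05 to 0.15 rad/s (varies with what is left in the pail): some 6 to 14 s to rest upright, tilt 0, on a rubber rest.
- pawl: Steel pawl over the top of the wheel, 205 x 12 mm. Origin on its pivot; its axes are the stand's when home. A turn about +y raises nose and pin. The nose bears 76 mm from the pivot to -x; the tail runs 80 mm to +x. The tooth jams it: about 5 to 11 N at the pin until it clears the tooth at 0.12 to 0.14 rad (pin 14 to 16 mm up); then only its weight, about 1 N at the pin. Let go, it falls home.
- pivot (a point): The pawl's pivot: 78 mm from the axle to the stand's +x, 66 mm above the axle (236 mm over the bench), in the middle of the wheel's thickness; axis along the stand's y. Fixed to the stand.
- pin (a point): Middle of the pawl's round finger pin: 14 mm diameter, 52 mm long plus a 21 mm wide end collar, parallel to the axle, sticking out to the stand's -y. 115 mm from the pivot to -x, 4 mm above it, 240 mm over the bench when home; 28 mm out from the pawl's face, 24 mm from the collar. Free below and beside. It moves in an arc about the pivot.
- stop: Post of the pawl's lift stop, 30 x 22 mm, under the pawl's tail, 148 mm to +x of its origin, which is below the wheel on the bench. A set screw on it, set differently each time and not measured, carries a sprung black rubber buffer that the tail meets, 70 mm from the pivot, with the pin 18 to 38 mm up. Then the pin force grows by 4 N per mm. Press by 2 to 7 N at the pin over the pawl's weight; 9.5 N (16 N at the buffer) strains it.
- mould: Two-part plaster casting mould with two rubber bands, 100 x 130 x 70 mm; origin under its centre.
- bisque_mug: Terracotta mug, 80 mm across, 88 mm high, handle at +y; origin under its centre.
- bowl: White bowl 130 mm across, 55 mm high; origin under its centre.
- brush_jar: Green glass jar 72 mm across, 100 mm high, with brushes to 240 mm; origin under its centre.
- spatula: Wooden-handled spatula lying flat, along its x; origin at its middle on the bench.
- rib: Flat wooden potter's rib, 110 x 55 x 6 mm; origin under its centre.
- glaze_jar: White lidded glaze jar, 72 mm across, 85 mm high; origin under its centre.

How it is judged:
On the way, in this order (a step that is already met when the one before it is completed fails the run):
1. the pawl is lifted by the robot against its stop's buffer (over 1 N) while the pail is still tipped by more than 0.1 rad (contact force between pawl and stop above 1 N and angle between pail's own z axis and vertical above 0.1 rad), for 0.2 s.
2. the pail has come back upright (within 0.06 rad) with the pawl still held against the stop (over 1 N) (contact force between pawl and stop above 1 N and angle between pail's own z axis and vertical below 0.06 rad), for 0.2 s.
At the end, for the whole second after the job is handed in: The pail hangs upright within 0.06 rad and at rest, the pawl lies home between the teeth (finger pin less than 245 mm above the bench, 5 mm from fully home) and at rest, released (angle between pail's own z axis and vertical below 0.06 rad and angular speed of each of pail, pawl below 0.05 rad/s and height (world z) of pin below 0.245 m); the robot touches nothing.
It fails at once if the pawl's stop is strained (over 16 N between pawl and stop) (contact force between pawl and stop above 16 N).
It fails at once if the robot pushes the pail or its wheel (over 3 N) (contact force between any of the fingers, the arm and pail above 3 N).
It fails at once if a bystander is shifted by more than 30 mm (distance of any of mould, bisque_mug, bowl, brush_jar, spatula, rib, glaze_jar from where it was at the start of the episode above 0.03 m).
It also fails if it takes over 70 s, if anything falls off the work surface, if the arm or the gripper's body presses on something with over 40 N, if the wrist force passes 120 N, or if a joint passes its speed limit or range.

## Working session

There is one attempt and no reset: what is moved stays moved. The work goes in short steps, Python scripts to look and compute and a tool call to move; the robot and the scene stay as the last step left them, time stands still between calls to the robot, and variables do not carry over. Pictures are saved under pics/ and viewed, about 8 in all and at most 12, crops included, and the job is handed in when it is done.

Besides the shell and the picture viewer there is one more tool, called after ">>>" as name([rows], argument=value, ...), one row to a line, values as JSON. servo_tool: Moves the arm, as the interface text tells. Its arguments: {"type":"object","properties":{"deltas":{"type":"array"},"newtons":{"type":"number"}},"required":["deltas"]}

```bash
mkdir -p pics && ls
python3 - <<'E'
from workcell import env, read_camera, job, cut_out
import cv2,numpy as np
for n in ("side","top"):
    d=read_camera(n); cv2.imwrite(f"pics/{n}0.png",d["img"][:,:,::-1])
    np.savez(f"{n}.npz",**{k:np.array(d[k]) for k in d})
    print(n,np.array(d["intrinsics"]).round(1).tolist(),np.array(d["extrinsics"]).round(3).tolist())
    for t in ("pin","wheel","pawl","stand","stop","pivot","pail"):
        try:
            for r in cut_out(t,n)[:2]: 
                m=r["region"]; ys,xs=np.nonzero(m)
                print(t,round(r["confidence"],2),r["extent"],m.sum(),xs.mean().round(1),ys.mean().round(1))
        except Exception as e: print(t,e)
print(env.get_state())
E
```

```text
pics
side [[479.2, 0.0, 274.7], [0.0, 479.2, 206.0], [0.0, 0.0, 1.0]] [[-0.116, -0.896, 0.428, -0.182], [-0.993, 0.1, -0.06, 0.058], [0.01, -0.432, -0.902, 1.769], [0.0, 0.0, 0.0, 1.0]]
pin 0.6 [252.1, 140.2, 290.9, 186.7] 288 268.7 164.5
wheel 0.89 [175.7, 147.8, 272.8, 233.9] 4274 229.4 188.1
pawl 0.48 [255.5, 137.8, 288.4, 183.5] 278 268.2 164.5
stand 0.71 [174.7, 139.8, 289.9, 260.3] 7143 232.5 197.5
pivot 0.92 [173.8, 139.1, 289.9, 261.5] 6686 232.4 197.4
pail 0.28 [405.0, 205.3, 430.0, 240.5] 461 417.2 223.2
top [[504.5, 0.0, 272.2], [0.0, 504.5, 205.1], [0.0, 0.0, 1.0]] [[-0.014, -0.998, 0.055, 0.505], [-1.0, 0.015, 0.011, -0.06], [-0.012, -0.055, -0.998, 1.722], [0.0, 0.0, 0.0, 1.0]]
pin 0.56 [254.3, 124.7, 295.2, 189.9] 443 269.6 161.7
wheel 0.75 [154.8, 132.5, 275.3, 244.9] 6275 218.7 183.5
wheel 0.75 [303.3, 209.7, 335.2, 229.4] 472 320.5 219.4
pawl 0.62 [255.7, 125.7, 294.2, 189.4] 329 268.8 161.3
stand 0.45 [150.6, 125.0, 294.9, 254.9] 10045 225.1 188.4
pivot 0.91 [150.9, 123.6, 295.8, 255.7] 10080 225.6 188.4
pivot 0.74 [288.2, 157.4, 308.4, 191.6] 505 298.0 171.8
pail 0.9 [150.8, 128.9, 276.6, 244.4] 6451 218.5 183.5
{'clock': 0.8, 'joint_pos': array([-1.45865266e+00,  3.13166917e-01,  4.61632511e-02,  1.30359480e+00,
        2.87911350e-05,  1.43116864e+00]), 'qvel': array([ 6.99642650e-04, -8.84492114e-05,  1.76130243e-03, -4.01113665e-04,
        6.50686783e-04,  4.94913758e-04]), 'tau': array([-5.26330477e-04, -4.80394006e+01,  2.98791915e+01, -1.57119157e-04,
       -1.69788082e-04,  1.10691786e-05]), 'tcp_pos': array([ 0.14323245, -0.55693747,  0.30396794]), 'orientation': array([9.91188300e-05, 9.92086852e-01, 1.25553450e-01, 1.30347489e-05]), 'wrist_force': array([-0.5341923 , -0.41407734, -0.34572832]), 'ft_torque': array([0.01762219, 0.01416857, 0.03774619]), 'finger_gap': 0.08539614096579992}
```

Run:
```python
import cv2,numpy as np
a=cv2.imread("pics/side0.png")[110:275,150:330]; b=cv2.imread("pics/top0.png")[110:275,140:320]
f=lambda i:cv2.resize(i,(720,660),interpolation=cv2.INTER_CUBIC)
cv2.imwrite("pics/sidec.png",cv2.resize(a,(654,600),interpolation=cv2.INTER_CUBIC));cv2.imwrite("pics/topc.png",cv2.resize(b,(654,600),interpolation=cv2.INTER_CUBIC))
```

```text
(no output)
```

View pics/top0.png

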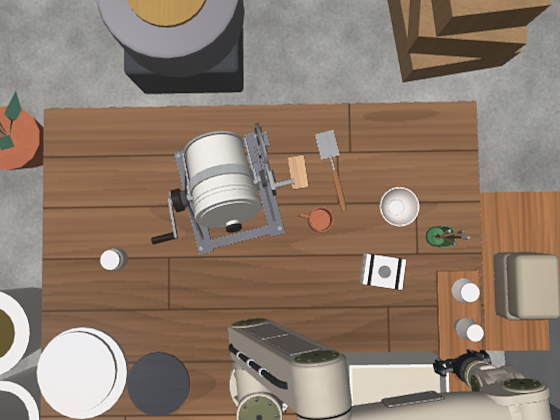

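View pics/topc.png

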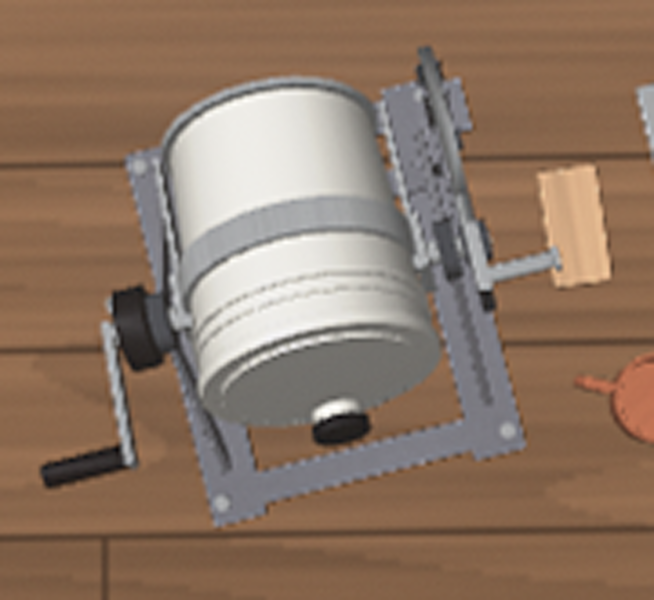

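View pics/sidec.png

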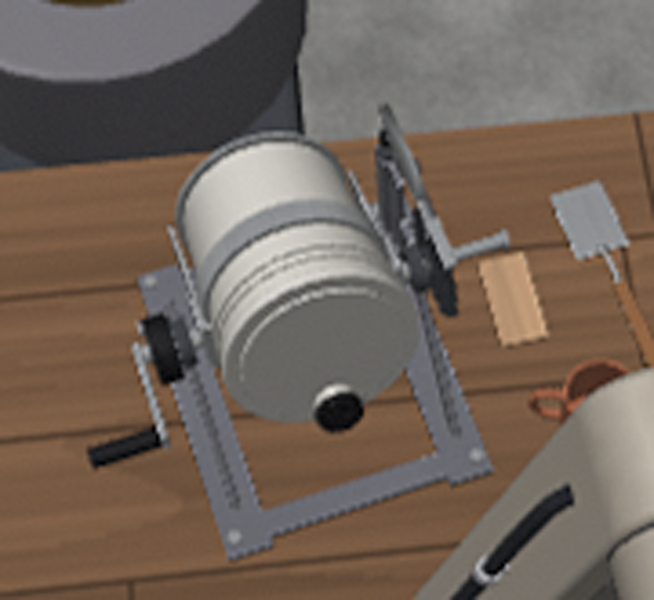

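Both views show the stand's -x end facing the robot. The pin points image-right: root at about (274,186) and collar at (293,181) in the top view, (274,181) and (289,176) in the side view.

```bash
cat > h.py <<'E'
import numpy as np
C={n:np.load(f"{n}.npz") for n in("side","top")}
def ray(n,u,v):
    E=C[n]["extrinsics"];K=C[n]["intrinsics"]
    return E[:3,3],E[:3,:3]@np.linalg.solve(K,[u,v,1])
def plane(n,u,v,z):
    o,d=ray(n,u,v);return o+d*(z-o[2])/d[2]
def tri(a,b):
    A=np.zeros((3,3));y=np.zeros(3)
    for n,p in(("side",a),("top",b)):
        o,d=ray(n,*p);d=d/np.linalg.norm(d);P=np.eye(3)-np.outer(d,d);A+=P;y+=P@o
    return np.linalg.solve(A,y)
def proj(n,p):
    E=C[n]["extrinsics"];q=C[n]["intrinsics"]@(E[:3,:3].T@(np.array(p)-E[:3,3]));return q[:2]/q[2]
E
python3 - <<'E'
from h import *
from workcell import cut_out
s=3.6333
T=lambda u,v:(140+u/s,110+v/s); S=lambda u,v:(150+u/s,110+v/s)
for nm,a,b in(("root",S(455,258),T(489,276)),("collar",S(506,239),T(557,258)),):
    print(nm,"side",plane("side",*a,.24).round(4),"top",plane("top",*b,.24).round(4),"tri",tri(a,b).round(4))
for nm,a,b in(("boltR",S(476,455),T(507,431)),("boltL",S(234,537),T(221,503)),):
    print(nm,plane("side",*a,.01).round(4),plane("top",*b,.01).round(4),tri(a,b).round(4))
b=plane("top",*T(140,167),.01);print("boltBL",b.round(4), plane("side",*S(150,281),.01).round(4))
for t in("mould","bisque_mug","brush_jar","rib","bowl","glaze_jar"):
    r=cut_out(t,"top")
    if r:
        e=r[0]["extent"];print(t,round(r[0]["confidence"],2),plane("top",(e[0]+e[2])/2,(e[1]+e[3])/2,.04)[:2].round(3))
E
```

```text
root side [ 0.6428 -0.0566  0.24  ] top [ 0.643  -0.0518  0.24  ] tri [ 0.6424 -0.0541  0.2415]
collar side [ 0.6586 -0.11    0.24  ] top [ 0.6568 -0.1072  0.24  ] tri [ 0.656  -0.1082  0.2451]
boltR [ 0.5222 -0.068   0.01  ] [ 0.5189 -0.0652  0.01  ] [ 0.5186 -0.0662  0.0195]
boltL [0.4579 0.1992 0.01  ] [0.4557 0.2026 0.01  ] [0.4556 0.2001 0.0171]
boltBL [0.7725 0.277  0.01  ] [0.7758 0.2749 0.01  ]
mould 0.63 [ 0.374 -0.406]
bisque_mug 0.74 [ 0.551 -0.183]
brush_jar 0.89 [ 0.488 -0.627]
rib 0.6 [ 0.7   -0.137]
bowl 0.69 [ 0.578 -0.464]
```

>>> servo_tool([
  {"dx": 31,"dy": 29,"dz": 8,"rz": 0.097},
  {"dx": 31,"dy": 29,"dz": 8,"rz": 0.097},
  {"dx": 31,"dy": 29,"dz": 8,"rz": 0.097},
  {"dx": 31,"dy": 29,"dz": 8,"rz": 0.097},
  {"dx": 31,"dy": 29,"dz": 8,"rz": 0.097},
  {"dx": 31,"dy": 29,"dz": 8,"rz": 0.097},
  {"dx": 31,"dy": 29,"dz": 8,"rz": 0.097},
  {"dx": 31,"dy": 29,"dz": 8,"rz": 0.097},
])

```text
invalid input at $.deltas[0]: expected keys dx, dy, dz, rx, ry, rz, fingers
```

>>> servo_tool([
  {"dx": 31,"dy": 29,"rz": 0.097},
  {"dx": 31,"dy": 29,"rz": 0.097},
  {"dx": 31,"dy": 29,"rz": 0.097},
  {"dx": 31,"dy": 29,"rz": 0.097},
  {"dx": 31,"dy": 26,"rz": 0.097},
  {"dx": 31,"dy": 20,"rz": 0.097},
  {"dx": 31,"dy": 10,"rz": 0.097},
  {"rz": 0.097},
])

```text
invalid input at $.deltas[0]: expected keys dx, dy, dz, rx, ry, rz, fingers
```

>>> servo_tool([
  {},
  {},
  {},
])

```text
invalid input at $.deltas[0]: expected keys dx, dy, dz, rx, ry, rz, fingers
```

Run:
```python
from h import *
from workcell import *
import cv2
from scipy.spatial.transform import Rotation as R
s=env.get_state();q=s["orientation"];M=R.from_quat([q[1],q[2],q[3],q[0]]).as_matrix()
print(s["clock"],s["tcp_pos"].round(4),M.round(3).tolist(),s["joint_pos"].round(3),s["wrist_force"].round(2))
ims=[]
for n in("side","top"):
    i=read_camera(n)["img"][:,:,::-1];u=proj(n,[.65,-.081,.24]);print(n,u)
    x,y=int(u[0])-60,int(u[1])-70
    ims.append(cv2.resize(i[y:y+150,x-20:x+110],(390,450),interpolation=cv2.INTER_CUBIC))
cv2.imwrite("pics/b.png",np.hstack(ims))
```

```text
1.1 [ 0.1433 -0.5569  0.3039] [[0.968, 0.249, 0.0], [0.249, -0.968, -0.0], [0.0, 0.0, -1.0]] [-1.459  0.313  0.046  1.304  0.     1.431] [-0.65 -0.27  0.01]
side [281.67320535 178.61701798]
top [284.44901509 183.43170513]
```

View pics/b.png

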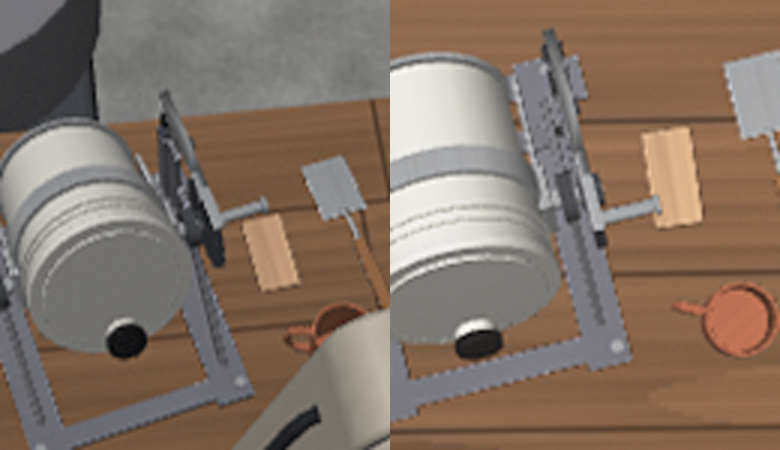

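The arm hasn't moved because every row needs all seven keys. The picture still shows the pin at crop (240,212) and (630,210), where I projected it.

>>> servo_tool([
  {"dx": 31,"dy": 29,"dz": 8,"rx": 0,"ry": 0,"rz": 0.097,"fingers": -1},
  {"dx": 31,"dy": 29,"dz": 8,"rx": 0,"ry": 0,"rz": 0.097,"fingers": -1},
  {"dx": 31,"dy": 29,"dz": 8,"rx": 0,"ry": 0,"rz": 0.097,"fingers": -1},
  {"dx": 31,"dy": 29,"dz": 8,"rx": 0,"ry": 0,"rz": 0.097,"fingers": -1},
  {"dx": 31,"dy": 29,"dz": 8,"rx": 0,"ry": 0,"rz": 0.097,"fingers": -1},
  {"dx": 31,"dy": 29,"dz": 8,"rx": 0,"ry": 0,"rz": 0.097,"fingers": -1},
  {"dx": 31,"dy": 29,"dz": 8,"rx": 0,"ry": 0,"rz": 0.097,"fingers": -1},
  {"dx": 31,"dy": 29,"dz": 8,"rx": 0,"ry": 0,"rz": 0.097,"fingers": -1},
])

```text
clock: 2.0
tcp_pos: [0.3923, -0.3235, 0.3685]
orientation: [0.0, 0.87, 0.493, 0.0]
wrist_force: [1.0, -1.5, 0.1]
finger_gap: 0.0854
```

>>> servo_tool([
  {"dx": 31,"dy": 29,"dz": 0,"rx": 0,"ry": 0,"rz": 0.097,"fingers": -1},
  {"dx": 31,"dy": 29,"dz": 0,"rx": 0,"ry": 0,"rz": 0.097,"fingers": -1},
  {"dx": 31,"dy": 29,"dz": 0,"rx": 0,"ry": 0,"rz": 0.097,"fingers": -1},
  {"dx": 31,"dy": 29,"dz": 0,"rx": 0,"ry": 0,"rz": 0.097,"fingers": -1},
  {"dx": 31,"dy": 29,"dz": 0,"rx": 0,"ry": 0,"rz": 0.097,"fingers": -1},
  {"dx": 31,"dy": 29,"dz": 0,"rx": 0,"ry": 0,"rz": 0.097,"fingers": -1},
  {"dx": 31,"dy": 20,"dz": 0,"rx": 0,"ry": 0,"rz": 0.097,"fingers": -1},
  {"dx": 31,"dy": 10,"dz": 0,"rx": 0,"ry": 0,"rz": 0.097,"fingers": -1},
])

```text
clock: 2.8
tcp_pos: [0.6404, -0.1185, 0.3683]
orientation: [0.0, 0.618, 0.786, 0.0]
wrist_force: [0.7, -1.1, 0.3]
finger_gap: 0.0855
```

>>> servo_tool([
  {"dx": 0,"dy": 0,"dz": 0,"rx": 0,"ry": 0,"rz": 0,"fingers": -0.5},
  {"dx": 0,"dy": 0,"dz": 0,"rx": 0,"ry": 0,"rz": 0,"fingers": -0.5},
  {"dx": 0,"dy": 0,"dz": 0,"rx": 0,"ry": 0,"rz": 0,"fingers": -0.5},
  {"dx": 0,"dy": 0,"dz": 0,"rx": 0,"ry": 0,"rz": 0,"fingers": -0.5},
])

```text
clock: 3.2
tcp_pos: [0.6383, -0.1216, 0.3686]
orientation: [0.0, 0.621, 0.784, 0.0]
wrist_force: [0.3, -0.2, -0.3]
finger_gap: 0.064
```

Run:
```python
from h import *
from workcell import *
import cv2
from scipy.spatial.transform import Rotation as R
s=env.get_state();q=s["orientation"];M=R.from_quat([q[1],q[2],q[3],q[0]]).as_matrix()
print(s["clock"],s["tcp_pos"].round(4),M.round(3).tolist(),s["joint_pos"].round(3),s["wrist_force"].round(2),s["finger_gap"])
ims=[]
for n in("side","top"):
    i=read_camera(n)["img"][:,:,::-1];u=proj(n,[.65,-.081,.24]);print(n,u)
    x,y=int(u[0])-60,int(u[1])-70
    ims.append(cv2.resize(i[y:y+150,x-20:x+110],(390,450),interpolation=cv2.INTER_CUBIC))
cv2.imwrite("pics/c.png",np.hstack(ims))
```

```text
3.2 [ 0.6383 -0.1216  0.3686] [[-0.229, 0.973, 0.0], [0.973, 0.229, -0.0], [-0.0, 0.0, -1.0]] [-0.312  0.467  0.43   1.534 -0.     1.028] [ 0.3  -0.17 -0.29] 0.06400739858019773
side [281.67320535 178.61701798]
top [284.44901509 183.43170513]
```

View pics/c.png

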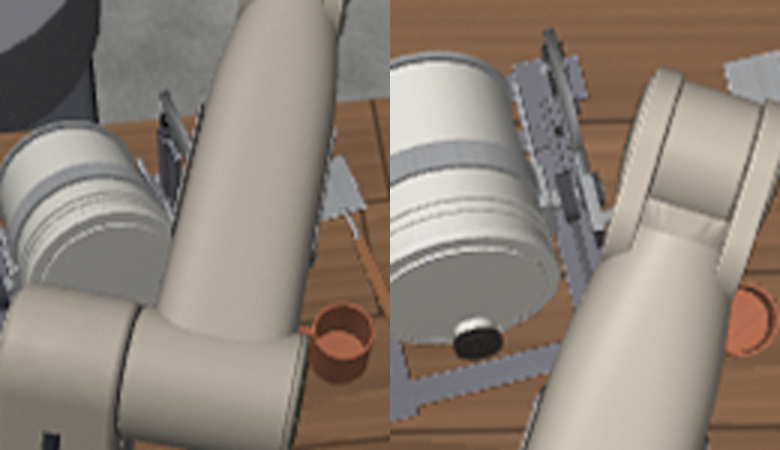

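>>> servo_tool([
  {"dx": 6,"dy": 19,"dz": 0,"rx": 0,"ry": 0,"rz": 0,"fingers": -0.5},
  {"dx": 7,"dy": 19,"dz": 0,"rx": 0,"ry": 0,"rz": 0,"fingers": -0.5},
  {"dx": 0,"dy": 0,"dz": 0,"rx": 0,"ry": 0,"rz": 0,"fingers": -0.5},
  {"dx": 0,"dy": 0,"dz": -15,"rx": 0,"ry": 0,"rz": 0,"fingers": -0.5},
  {"dx": 0,"dy": 0,"dz": -15,"rx": 0,"ry": 0,"rz": 0,"fingers": -0.5},
  {"dx": 0,"dy": 0,"dz": -15,"rx": 0,"ry": 0,"rz": 0,"fingers": -0.5},
  {"dx": 0,"dy": 0,"dz": -5,"rx": 0,"ry": 0,"rz": 0,"fingers": -0.5},
  {"dx": 0,"dy": 0,"dz": 0,"rx": 0,"ry": 0,"rz": 0,"fingers": -0.5},
])

```text
clock: 4.1
tcp_pos: [0.6516, -0.0835, 0.3174]
orientation: [-0.001, 0.62, 0.784, -0.0]
wrist_force: [-0.3, 0.2, 0.5]
finger_gap: 0.0641
```

>>> servo_tool([
  {"dx": 0,"dy": 0,"dz": -8,"rx": 0,"ry": 0,"rz": 0,"fingers": -0.5},
  {"dx": 0,"dy": 0,"dz": -8,"rx": 0,"ry": 0,"rz": 0,"fingers": -0.5},
  {"dx": 0,"dy": 0,"dz": -8,"rx": 0,"ry": 0,"rz": 0,"fingers": -0.5},
  {"dx": 0,"dy": 0,"dz": -2,"rx": 0,"ry": 0,"rz": 0,"fingers": -0.5},
  {"dx": 0,"dy": 0,"dz": 0,"rx": 0,"ry": 0,"rz": 0,"fingers": -0.5},
  {"dx": 0,"dy": 0,"dz": 0,"rx": 0,"ry": 0,"rz": 0,"fingers": -0.5},
])

```text
clock: 4.7
tcp_pos: [0.6523, -0.0829, 0.2921]
orientation: [0.0, 0.62, 0.785, 0.0]
wrist_force: [0.6, 0.4, -0.5]
finger_gap: 0.0642
```

Run:
```python
import numpy as np
# TCP path (stand frame) of a rigid turn about the pivot; per pin lift h
a=.232;p=np.array([-.115,.004+.052])
for h in(0,5,10,15,20,25,30,35,38):
    t=np.arcsin(h/115.);
    x=p[0]*np.cos(t)+p[1]*np.sin(t);z=-p[0]*np.sin(t)+p[1]*np.cos(t)
    s=(x-p[0])*1e3;print(h,"th",t.round(4),"dx %.1f dy %.1f dz %.1f rx %.3f ry %.3f"%(s*np.cos(a),s*np.sin(a),(z-p[1])*1e3,-t*np.sin(a),t*np.cos(a)))
```

```text
0 th 0.0 dx 0.0 dy 0.0 dz 0.0 rx -0.000 ry 0.000
5 th 0.0435 dx 2.5 dy 0.6 dz 4.9 rx -0.010 ry 0.042
10 th 0.0871 dx 5.2 dy 1.2 dz 9.8 rx -0.020 ry 0.085
15 th 0.1308 dx 8.1 dy 1.9 dz 14.5 rx -0.030 ry 0.127
20 th 0.1748 dx 11.2 dy 2.6 dz 19.1 rx -0.040 ry 0.170
25 th 0.2191 dx 14.5 dy 3.4 dz 23.7 rx -0.050 ry 0.213
30 th 0.2639 dx 18.1 dy 4.3 dz 28.1 rx -0.061 ry 0.257
35 th 0.3093 dx 21.9 dy 5.2 dz 32.3 rx -0.071 ry 0.301
38 th 0.3368 dx 24.3 dy 5.7 dz 34.9 rx -0.077 ry 0.328
```

>>> servo_tool([
  {"dx": 0,"dy": 0,"dz": 0,"rx": 0,"ry": 0,"rz": 0,"fingers": 1},
  {"dx": 0,"dy": 0,"dz": 0,"rx": 0,"ry": 0,"rz": 0,"fingers": 1},
  {"dx": 0,"dy": 0,"dz": 0,"rx": 0,"ry": 0,"rz": 0,"fingers": 1},
  {"dx": 0,"dy": 0,"dz": 0,"rx": 0,"ry": 0,"rz": 0,"fingers": 1},
  {"dx": 0,"dy": 0,"dz": 0,"rx": 0,"ry": 0,"rz": 0,"fingers": 1},
  {"dx": 0,"dy": 0,"dz": 0,"rx": 0,"ry": 0,"rz": 0,"fingers": 1},
  {"dx": 0,"dy": 0,"dz": 0,"rx": 0,"ry": 0,"rz": 0,"fingers": 1},
  {"dx": 0,"dy": 0,"dz": 0,"rx": 0,"ry": 0,"rz": 0,"fingers": 1},
], newtons=30)

```text
clock: 5.5
tcp_pos: [0.6521, -0.083, 0.2922]
orientation: [0.0, 0.62, 0.784, -0.0]
wrist_force: [-2.1, 0.1, 2.4]
finger_gap: 0.0129
```

>>> servo_tool([
  {"dx": 1.0,"dy": 0.25,"dz": 1.95,"rx": -0.004,"ry": 0.017,"rz": 0,"fingers": 1},
  {"dx": 1.0,"dy": 0.25,"dz": 1.95,"rx": -0.004,"ry": 0.017,"rz": 0,"fingers": 1},
  {"dx": 1.0,"dy": 0.25,"dz": 1.95,"rx": -0.004,"ry": 0.017,"rz": 0,"fingers": 1},
  {"dx": 1.1,"dy": 0.25,"dz": 1.95,"rx": -0.004,"ry": 0.017,"rz": 0,"fingers": 1},
  {"dx": 1.1,"dy": 0.25,"dz": 1.95,"rx": -0.004,"ry": 0.017,"rz": 0,"fingers": 1},
  {"dx": 0,"dy": 0,"dz": 0,"rx": 0,"ry": 0,"rz": 0,"fingers": 1},
  {"dx": 0,"dy": 0,"dz": 0,"rx": 0,"ry": 0,"rz": 0,"fingers": 1},
])

```text
clock: 6.2
tcp_pos: [0.6573, -0.0817, 0.3014]
orientation: [-0.028, 0.62, 0.784, -0.035]
wrist_force: [-1.3, -2.2, -10.4]
finger_gap: 0.0126
```

>>> servo_tool([
  {"dx": 1.15,"dy": 0.28,"dz": 1.9,"rx": -0.004,"ry": 0.017,"rz": 0,"fingers": 1},
  {"dx": 1.15,"dy": 0.28,"dz": 1.9,"rx": -0.004,"ry": 0.017,"rz": 0,"fingers": 1},
  {"dx": 1.2,"dy": 0.28,"dz": 1.9,"rx": -0.004,"ry": 0.017,"rz": 0,"fingers": 1},
  {"dx": 0,"dy": 0,"dz": 0,"rx": 0,"ry": 0,"rz": 0,"fingers": 1},
])

```text
clock: 6.6
tcp_pos: [0.661, -0.0808, 0.3095]
orientation: [-0.042, 0.619, 0.783, -0.054]
wrist_force: [-2.9, -1.2, -1.3]
finger_gap: 0.0129
```

>>> servo_tool([
  {"dx": 0.45,"dy": 0.11,"dz": 0.68,"rx": -0.0016,"ry": 0.0065,"rz": 0,"fingers": 1},
  {"dx": 0.45,"dy": 0.11,"dz": 0.68,"rx": -0.0016,"ry": 0.0065,"rz": 0,"fingers": 1},
])

```text
clock: 6.8
tcp_pos: [0.6618, -0.0806, 0.3101]
orientation: [-0.047, 0.618, 0.782, -0.06]
wrist_force: [-2.5, -2.3, -0.4]
finger_gap: 0.0129
```

>>> servo_tool([
  {"dx": 0.45,"dy": 0.11,"dz": 0.68,"rx": -0.0016,"ry": 0.0065,"rz": 0,"fingers": 1},
  {"dx": 0.45,"dy": 0.11,"dz": 0.68,"rx": -0.0016,"ry": 0.0065,"rz": 0,"fingers": 1},
])

```text
clock: 7.0
tcp_pos: [0.6627, -0.0804, 0.3106]
orientation: [-0.051, 0.618, 0.782, -0.065]
wrist_force: [-3.0, -1.5, -0.1]
finger_gap: 0.0133
```

>>> servo_tool([
  {"dx": 0.47,"dy": 0.11,"dz": 0.68,"rx": -0.0016,"ry": 0.0065,"rz": 0,"fingers": 1},
  {"dx": 0.47,"dy": 0.11,"dz": 0.68,"rx": -0.0016,"ry": 0.0065,"rz": 0,"fingers": 1},
])

```text
clock: 7.2
tcp_pos: [0.6636, -0.0802, 0.3116]
orientation: [-0.056, 0.618, 0.781, -0.071]
wrist_force: [-2.4, -1.7, 0.5]
finger_gap: 0.0127
```

>>> servo_tool([
  {"dx": 0.47,"dy": 0.11,"dz": 0.68,"rx": -0.0016,"ry": 0.0065,"rz": 0,"fingers": 1},
  {"dx": 0.47,"dy": 0.11,"dz": 0.68,"rx": -0.0016,"ry": 0.0065,"rz": 0,"fingers": 1},
])

```text
clock: 7.4
tcp_pos: [0.6646, -0.08, 0.3129]
orientation: [-0.06, 0.617, 0.781, -0.076]
wrist_force: [-4.0, -2.2, 0.4]
finger_gap: 0.0129
```

>>> servo_tool([
  {"dx": 0.47,"dy": 0.11,"dz": 0.68,"rx": -0.0016,"ry": 0.0065,"rz": 0,"fingers": 1},
  {"dx": 0.47,"dy": 0.11,"dz": 0.68,"rx": -0.0016,"ry": 0.0065,"rz": 0,"fingers": 1},
])

```text
clock: 7.6
tcp_pos: [0.6656, -0.0797, 0.3142]
orientation: [-0.064, 0.617, 0.78, -0.081]
wrist_force: [-1.8, -1.6, -0.3]
finger_gap: 0.0128
```

>>> servo_tool([
  {"dx": 0.49,"dy": 0.11,"dz": 0.67,"rx": -0.0016,"ry": 0.0065,"rz": 0,"fingers": 1},
  {"dx": 0.49,"dy": 0.11,"dz": 0.67,"rx": -0.0016,"ry": 0.0065,"rz": 0,"fingers": 1},
])

```text
clock: 7.8
tcp_pos: [0.6666, -0.0795, 0.3156]
orientation: [-0.068, 0.616, 0.78, -0.086]
wrist_force: [-4.0, -1.6, 0.1]
finger_gap: 0.0131
```

>>> servo_tool([
  {"dx": 0.49,"dy": 0.11,"dz": 0.67,"rx": -0.0016,"ry": 0.0065,"rz": 0,"fingers": 1},
  {"dx": 0.49,"dy": 0.11,"dz": 0.67,"rx": -0.0016,"ry": 0.0065,"rz": 0,"fingers": 1},
])

```text
clock: 8.0
tcp_pos: [0.6677, -0.0792, 0.3169]
orientation: [-0.072, 0.616, 0.779, -0.092]
wrist_force: [-3.0, -1.4, 0.7]
finger_gap: 0.013
```

>>> servo_tool([
  {"dx": 0.5,"dy": 0.12,"dz": 0.66,"rx": -0.0016,"ry": 0.0065,"rz": 0,"fingers": 1},
  {"dx": 0.5,"dy": 0.12,"dz": 0.66,"rx": -0.0016,"ry": 0.0065,"rz": 0,"fingers": 1},
])

```text
clock: 8.2
tcp_pos: [0.6687, -0.079, 0.3182]
orientation: [-0.076, 0.615, 0.779, -0.097]
wrist_force: [-1.9, -1.1, -0.3]
finger_gap: 0.0128
```

>>> servo_tool([
  {"dx": 0.51,"dy": 0.12,"dz": 0.66,"rx": -0.0016,"ry": 0.0065,"rz": 0,"fingers": 1},
  {"dx": 0.51,"dy": 0.12,"dz": 0.66,"rx": -0.0016,"ry": 0.0065,"rz": 0,"fingers": 1},
])

```text
clock: 8.4
tcp_pos: [0.6698, -0.0787, 0.3195]
orientation: [-0.08, 0.615, 0.778, -0.102]
wrist_force: [-2.1, -1.4, 0.6]
finger_gap: 0.0127
```

>>> servo_tool([
  {"dx": 0.52,"dy": 0.12,"dz": 0.66,"rx": -0.0016,"ry": 0.0065,"rz": 0,"fingers": 1},
  {"dx": 0.52,"dy": 0.12,"dz": 0.66,"rx": -0.0016,"ry": 0.0065,"rz": 0,"fingers": 1},
])

```text
clock: 8.6
tcp_pos: [0.6709, -0.0784, 0.3208]
orientation: [-0.084, 0.614, 0.777, -0.107]
wrist_force: [-1.8, -2.5, -1.0]
finger_gap: 0.0129
```

>>> servo_tool([
  {"dx": 0.52,"dy": 0.12,"dz": 0.65,"rx": -0.0016,"ry": 0.0065,"rz": 0,"fingers": 1},
  {"dx": 0.52,"dy": 0.12,"dz": 0.65,"rx": -0.0016,"ry": 0.0065,"rz": 0,"fingers": 1},
])

```text
clock: 8.8
tcp_pos: [0.6719, -0.0782, 0.3221]
orientation: [-0.088, 0.614, 0.776, -0.112]
wrist_force: [0.1, -0.2, 0.3]
finger_gap: 0.0129
```

>>> servo_tool([
  {"dx": 0.53,"dy": 0.12,"dz": 0.64,"rx": -0.0016,"ry": 0.0065,"rz": 0,"fingers": 1},
  {"dx": 0.53,"dy": 0.12,"dz": 0.64,"rx": -0.0016,"ry": 0.0065,"rz": 0,"fingers": 1},
])

```text
clock: 9.0
tcp_pos: [0.673, -0.0779, 0.3234]
orientation: [-0.092, 0.613, 0.776, -0.118]
wrist_force: [0.9, -0.6, -1.1]
finger_gap: 0.0129
```

>>> servo_tool([
  {"dx": 0.53,"dy": 0.12,"dz": 0.64,"rx": -0.0016,"ry": 0.0065,"rz": 0,"fingers": 1},
  {"dx": 0,"dy": 0,"dz": 0,"rx": 0,"ry": 0,"rz": 0,"fingers": 1},
])

```text
clock: 9.2
tcp_pos: [0.6736, -0.0778, 0.3238]
orientation: [-0.094, 0.613, 0.775, -0.12]
wrist_force: [1.3, 0.6, -1.6]
finger_gap: 0.0133
```

>>> servo_tool([
  {"dx": 0.54,"dy": 0.13,"dz": 0.63,"rx": -0.0016,"ry": 0.0065,"rz": 0,"fingers": 1},
  {"dx": 0,"dy": 0,"dz": 0,"rx": 0,"ry": 0,"rz": 0,"fingers": 1},
])

```text
clock: 9.4
tcp_pos: [0.6741, -0.0777, 0.3245]
orientation: [-0.096, 0.613, 0.775, -0.123]
wrist_force: [2.1, 0.3, -1.5]
finger_gap: 0.0128
```

Run:
```python
from h import *
from workcell import *
import cv2
s=env.get_state();print(s["clock"],s["wrist_force"].round(2),s["ft_torque"].round(3))
ims=[]
for n in("side","top"):
    i=read_camera(n)["img"][:,:,::-1];u=proj(n,[.65,-.081,.24])
    x,y=int(u[0])-60,int(u[1])-70
    ims.append(cv2.resize(i[y:y+150,x-60:x+70],(390,450),interpolation=cv2.INTER_CUBIC))
cv2.imwrite("pics/d.png",np.hstack(ims))
```

```text
9.4 [ 2.15  0.26 -1.53] [ 0.212 -0.797  0.019]
```

View pics/d.png

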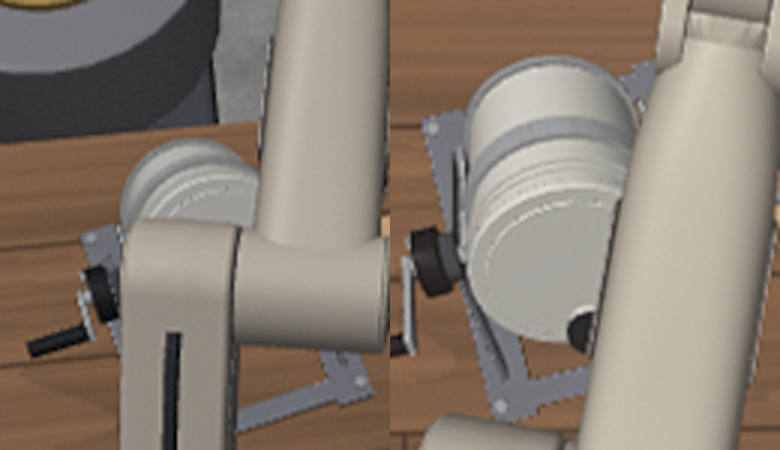

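>>> servo_tool([
  {"dx": -1.05,"dy": -0.25,"dz": -1.28,"rx": 0.0032,"ry": -0.013,"rz": 0,"fingers": 1},
])

```text
clock: 9.6
tcp_pos: [0.6729, -0.078, 0.323]
orientation: [-0.092, 0.613, 0.776, -0.118]
wrist_force: [1.9, 0.2, -1.8]
finger_gap: 0.0131
```

Run:
```python
from workcell import *
s=env.get_state();print(s["clock"],s["wrist_force"].round(2),s["ft_torque"].round(3),s["tcp_pos"].round(4),s["orientation"].round(4))
```

```text
9.6 [ 1.9   0.22 -1.77] [ 0.162 -0.674  0.027] [ 0.6729 -0.078   0.323 ] [-0.0924  0.6131  0.7757 -0.1176]
```

>>> servo_tool([
  {"dx": 1.05,"dy": 0.25,"dz": 1.28,"rx": -0.0032,"ry": 0.013,"rz": 0,"fingers": 1},
  {"dx": 0.54,"dy": 0.13,"dz": 0.63,"rx": -0.0016,"ry": 0.0065,"rz": 0,"fingers": 1},
])

```text
clock: 9.8
tcp_pos: [0.6747, -0.0775, 0.3253]
orientation: [-0.098, 0.612, 0.774, -0.125]
wrist_force: [3.4, 1.0, -3.2]
finger_gap: 0.013
```

```bash
cat > s.py <<'E'
from workcell import *
s=env.get_state();print(s["clock"],s["wrist_force"].round(2),s["ft_torque"].round(3),s["tcp_pos"].round(4),s["orientation"].round(4))
E
python3 s.py
```

```text
9.8 [ 3.41  0.97 -3.19] [ 0.308 -1.194  0.053] [ 0.6747 -0.0775  0.3253] [-0.098   0.6123  0.7745 -0.1251]
```

>>> servo_tool([
  {"dx": 0.7,"dy": 0.16,"dz": 0.6,"rx": -0.0016,"ry": 0.0065,"rz": 0,"fingers": 1},
  {"dx": 0,"dy": 0,"dz": 0,"rx": 0,"ry": 0,"rz": 0,"fingers": 1},
])

```text
clock: 10.0
tcp_pos: [0.6752, -0.0774, 0.3254]
orientation: [-0.101, 0.612, 0.774, -0.128]
wrist_force: [2.7, 0.8, -3.9]
finger_gap: 0.0131
```

```bash
python3 s.py
```

```text
10.0 [ 2.74  0.85 -3.9 ] [ 0.297 -1.092  0.003] [ 0.6752 -0.0774  0.3254] [-0.1008  0.6118  0.774  -0.1282]
```

>>> servo_tool([
  {"dx": 0.6,"dy": 0.14,"dz": 0.55,"rx": -0.0012,"ry": 0.005,"rz": 0,"fingers": 1},
  {"dx": 0,"dy": 0,"dz": 0,"rx": 0,"ry": 0,"rz": 0,"fingers": 1},
])

```text
clock: 10.2
tcp_pos: [0.6757, -0.0773, 0.3258]
orientation: [-0.103, 0.612, 0.774, -0.13]
wrist_force: [2.5, 1.4, -5.6]
finger_gap: 0.0127
```

```bash
python3 s.py
```

```text
10.2 [ 2.5   1.41 -5.63] [ 0.319 -1.159 -0.018] [ 0.6757 -0.0773  0.3258] [-0.1025  0.6116  0.7736 -0.1303]
```

>>> servo_tool([
  {"dx": 0.15,"dy": 0.03,"dz": 0.15,"rx": 0,"ry": 0,"rz": 0,"fingers": 1},
  {"dx": 0,"dy": 0,"dz": 0,"rx": 0,"ry": 0,"rz": 0,"fingers": 1},
  {"dx": 0,"dy": 0,"dz": 0,"rx": 0,"ry": 0,"rz": 0,"fingers": 1},
  {"dx": 0,"dy": 0,"dz": 0,"rx": 0,"ry": 0,"rz": 0,"fingers": 1},
  {"dx": 0,"dy": 0,"dz": 0,"rx": 0,"ry": 0,"rz": 0,"fingers": 1},
  {"dx": 0,"dy": 0,"dz": 0,"rx": 0,"ry": 0,"rz": 0,"fingers": 1},
  {"dx": 0,"dy": 0,"dz": 0,"rx": 0,"ry": 0,"rz": 0,"fingers": 1},
  {"dx": 0,"dy": 0,"dz": 0,"rx": 0,"ry": 0,"rz": 0,"fingers": 1},
])

```text
clock: 11.0
tcp_pos: [0.6758, -0.0773, 0.3264]
orientation: [-0.102, 0.612, 0.774, -0.13]
wrist_force: [3.0, 1.1, -7.9]
finger_gap: 0.013
```

```bash
python3 s.py
```

```text
11.0 [ 3.02  1.11 -7.95] [ 0.51  -1.434  0.017] [ 0.6758 -0.0773  0.3264] [-0.1021  0.6116  0.7737 -0.1301]
```

>>> servo_tool([
  {"dx": 0,"dy": 0,"dz": -0.3,"rx": 0,"ry": 0,"rz": 0,"fingers": 1},
  {"dx": 0,"dy": 0,"dz": 0,"rx": 0,"ry": 0,"rz": 0,"fingers": 1},
  {"dx": 0,"dy": 0,"dz": 0,"rx": 0,"ry": 0,"rz": 0,"fingers": 1},
  {"dx": 0,"dy": 0,"dz": 0,"rx": 0,"ry": 0,"rz": 0,"fingers": 1},
])

```text
clock: 11.4
tcp_pos: [0.6758, -0.0773, 0.3263]
orientation: [-0.102, 0.612, 0.774, -0.13]
wrist_force: [2.7, 2.2, -7.9]
finger_gap: 0.0128
```

```bash
python3 s.py
```

```text
11.4 [ 2.73  2.25 -7.89] [ 0.567 -1.333 -0.037] [ 0.6758 -0.0773  0.3263] [-0.102   0.6116  0.7737 -0.13  ]
```

>>> servo_tool([
  {"dx": 0,"dy": 0,"dz": -0.4,"rx": 0,"ry": 0,"rz": 0,"fingers": 1},
  {"dx": 0,"dy": 0,"dz": 0,"rx": 0,"ry": 0,"rz": 0,"fingers": 1},
  {"dx": 0,"dy": 0,"dz": 0,"rx": 0,"ry": 0,"rz": 0,"fingers": 1},
  {"dx": 0,"dy": 0,"dz": 0,"rx": 0,"ry": 0,"rz": 0,"fingers": 1},
  {"dx": 0,"dy": 0,"dz": 0,"rx": 0,"ry": 0,"rz": 0,"fingers": 1},
  {"dx": 0,"dy": 0,"dz": 0,"rx": 0,"ry": 0,"rz": 0,"fingers": 1},
  {"dx": 0,"dy": 0,"dz": 0,"rx": 0,"ry": 0,"rz": 0,"fingers": 1},
  {"dx": 0,"dy": 0,"dz": 0,"rx": 0,"ry": 0,"rz": 0,"fingers": 1},
])

```text
clock: 12.2
tcp_pos: [0.6757, -0.0773, 0.326]
orientation: [-0.102, 0.612, 0.774, -0.13]
wrist_force: [1.7, 2.1, -5.9]
finger_gap: 0.0126
```

```bash
python3 s.py
```

```text
12.2 [ 1.74  2.13 -5.87] [ 0.644 -1.044 -0.1  ] [ 0.6757 -0.0773  0.326 ] [-0.1021  0.6116  0.7737 -0.1301]
```

>>> servo_tool([
  {"dx": 0,"dy": 0,"dz": 0,"rx": 0,"ry": 0,"rz": 0,"fingers": 1},
  {"dx": 0,"dy": 0,"dz": 0,"rx": 0,"ry": 0,"rz": 0,"fingers": 1},
  {"dx": 0,"dy": 0,"dz": 0,"rx": 0,"ry": 0,"rz": 0,"fingers": 1},
  {"dx": 0,"dy": 0,"dz": 0,"rx": 0,"ry": 0,"rz": 0,"fingers": 1},
  {"dx": 0,"dy": 0,"dz": 0,"rx": 0,"ry": 0,"rz": 0,"fingers": 1},
  {"dx": 0,"dy": 0,"dz": 0,"rx": 0,"ry": 0,"rz": 0,"fingers": 1},
  {"dx": 0,"dy": 0,"dz": 0,"rx": 0,"ry": 0,"rz": 0,"fingers": 1},
  {"dx": 0,"dy": 0,"dz": 0,"rx": 0,"ry": 0,"rz": 0,"fingers": 1},
])

```text
clock: 13.0
tcp_pos: [0.6757, -0.0773, 0.3259]
orientation: [-0.102, 0.612, 0.774, -0.13]
wrist_force: [0.8, 2.8, -5.1]
finger_gap: 0.0129
```

>>> servo_tool([
  {"dx": 0,"dy": 0,"dz": 0,"rx": 0,"ry": 0,"rz": 0,"fingers": 1},
  {"dx": 0,"dy": 0,"dz": 0,"rx": 0,"ry": 0,"rz": 0,"fingers": 1},
  {"dx": 0,"dy": 0,"dz": 0,"rx": 0,"ry": 0,"rz": 0,"fingers": 1},
  {"dx": 0,"dy": 0,"dz": 0,"rx": 0,"ry": 0,"rz": 0,"fingers": 1},
  {"dx": 0,"dy": 0,"dz": 0,"rx": 0,"ry": 0,"rz": 0,"fingers": 1},
  {"dx": 0,"dy": 0,"dz": 0,"rx": 0,"ry": 0,"rz": 0,"fingers": 1},
  {"dx": 0,"dy": 0,"dz": 0,"rx": 0,"ry": 0,"rz": 0,"fingers": 1},
  {"dx": 0,"dy": 0,"dz": 0,"rx": 0,"ry": 0,"rz": 0,"fingers": 1},
])

```text
clock: 13.8
tcp_pos: [0.6757, -0.0774, 0.3259]
orientation: [-0.102, 0.612, 0.774, -0.13]
wrist_force: [-0.1, 3.1, -3.7]
finger_gap: 0.0131
```

>>> servo_tool([
  {"dx": 0,"dy": 0,"dz": 0,"rx": 0,"ry": 0,"rz": 0,"fingers": 1},
  {"dx": 0,"dy": 0,"dz": 0,"rx": 0,"ry": 0,"rz": 0,"fingers": 1},
  {"dx": 0,"dy": 0,"dz": 0,"rx": 0,"ry": 0,"rz": 0,"fingers": 1},
  {"dx": 0,"dy": 0,"dz": 0,"rx": 0,"ry": 0,"rz": 0,"fingers": 1},
  {"dx": 0,"dy": 0,"dz": 0,"rx": 0,"ry": 0,"rz": 0,"fingers": 1},
  {"dx": 0,"dy": 0,"dz": 0,"rx": 0,"ry": 0,"rz": 0,"fingers": 1},
  {"dx": 0,"dy": 0,"dz": 0,"rx": 0,"ry": 0,"rz": 0,"fingers": 1},
  {"dx": 0,"dy": 0,"dz": 0,"rx": 0,"ry": 0,"rz": 0,"fingers": 1},
])

```text
clock: 14.6
tcp_pos: [0.6757, -0.0773, 0.3259]
orientation: [-0.102, 0.612, 0.774, -0.13]
wrist_force: [-1.0, 2.4, -3.4]
finger_gap: 0.0128
```

>>> servo_tool([
  {"dx": 0,"dy": 0,"dz": 0,"rx": 0,"ry": 0,"rz": 0,"fingers": 1},
  {"dx": 0,"dy": 0,"dz": 0,"rx": 0,"ry": 0,"rz": 0,"fingers": 1},
  {"dx": 0,"dy": 0,"dz": 0,"rx": 0,"ry": 0,"rz": 0,"fingers": 1},
  {"dx": 0,"dy": 0,"dz": 0,"rx": 0,"ry": 0,"rz": 0,"fingers": 1},
  {"dx": 0,"dy": 0,"dz": 0,"rx": 0,"ry": 0,"rz": 0,"fingers": 1},
  {"dx": 0,"dy": 0,"dz": 0,"rx": 0,"ry": 0,"rz": 0,"fingers": 1},
  {"dx": 0,"dy": 0,"dz": 0,"rx": 0,"ry": 0,"rz": 0,"fingers": 1},
  {"dx": 0,"dy": 0,"dz": 0,"rx": 0,"ry": 0,"rz": 0,"fingers": 1},
])

```text
clock: 15.4
tcp_pos: [0.6757, -0.0774, 0.3259]
orientation: [-0.102, 0.612, 0.774, -0.13]
wrist_force: [-1.3, 3.5, -4.0]
finger_gap: 0.013
```

>>> servo_tool([
  {"dx": 0,"dy": 0,"dz": 0,"rx": 0,"ry": 0,"rz": 0,"fingers": 1},
  {"dx": 0,"dy": 0,"dz": 0,"rx": 0,"ry": 0,"rz": 0,"fingers": 1},
  {"dx": 0,"dy": 0,"dz": 0,"rx": 0,"ry": 0,"rz": 0,"fingers": 1},
  {"dx": 0,"dy": 0,"dz": 0,"rx": 0,"ry": 0,"rz": 0,"fingers": 1},
  {"dx": 0,"dy": 0,"dz": 0,"rx": 0,"ry": 0,"rz": 0,"fingers": 1},
  {"dx": 0,"dy": 0,"dz": 0,"rx": 0,"ry": 0,"rz": 0,"fingers": 1},
  {"dx": 0,"dy": 0,"dz": 0,"rx": 0,"ry": 0,"rz": 0,"fingers": 1},
  {"dx": 0,"dy": 0,"dz": 0,"rx": 0,"ry": 0,"rz": 0,"fingers": 1},
])

```text
clock: 16.2
tcp_pos: [0.6757, -0.0774, 0.3259]
orientation: [-0.102, 0.612, 0.774, -0.13]
wrist_force: [-1.8, 3.4, -3.8]
finger_gap: 0.0128
```

```bash
python3 s.py
python3 - <<'E'
from h import *
from workcell import *
import cv2
t=read_camera("top")["img"].astype(int); 
for k in range(6): u=read_camera("top")["img"].astype(int)
print("diff", (abs(u-t).max(2)[90:260,140:300]>12).sum())
np.save("t1.npy",u)
cv2.imwrite("pics/e.png",cv2.resize(u[110:270,140:320,::-1].astype(np.uint8),(675,600),interpolation=cv2.INTER_CUBIC))
E
```

```text
16.2 [-1.75  3.42 -3.77] [ 0.751 -0.275 -0.192] [ 0.6757 -0.0774  0.3259] [-0.1021  0.6116  0.7737 -0.1302]
diff 526
```

View pics/e.png

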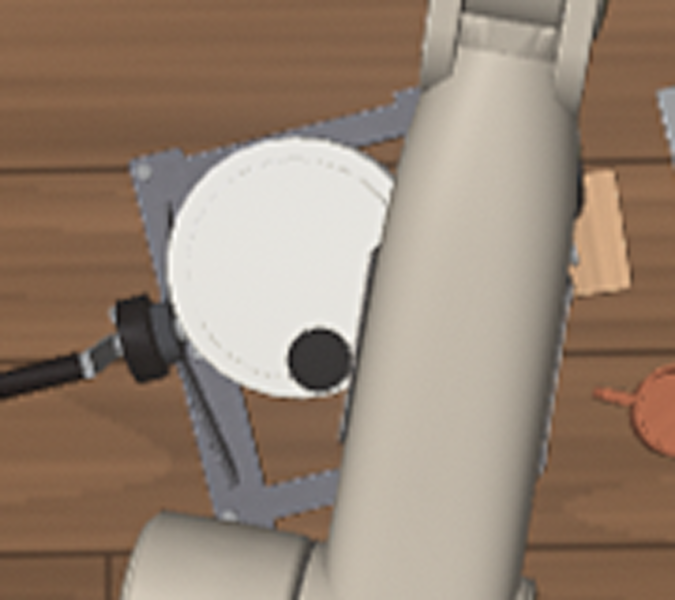

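>>> servo_tool([
  {"dx": 0,"dy": 0,"dz": 0.15,"rx": 0,"ry": 0,"rz": 0,"fingers": 1},
  {"dx": 0,"dy": 0,"dz": 0,"rx": 0,"ry": 0,"rz": 0,"fingers": 1},
  {"dx": 0,"dy": 0,"dz": 0,"rx": 0,"ry": 0,"rz": 0,"fingers": 1},
  {"dx": 0,"dy": 0,"dz": 0,"rx": 0,"ry": 0,"rz": 0,"fingers": 1},
  {"dx": 0,"dy": 0,"dz": 0,"rx": 0,"ry": 0,"rz": 0,"fingers": 1},
  {"dx": 0,"dy": 0,"dz": 0,"rx": 0,"ry": 0,"rz": 0,"fingers": 1},
  {"dx": 0,"dy": 0,"dz": 0,"rx": 0,"ry": 0,"rz": 0,"fingers": 1},
  {"dx": 0,"dy": 0,"dz": 0,"rx": 0,"ry": 0,"rz": 0,"fingers": 1},
])

```text
clock: 17.35
tcp_pos: [0.6757, -0.0773, 0.326]
orientation: [-0.102, 0.612, 0.774, -0.13]
wrist_force: [-2.0, 3.8, -4.4]
finger_gap: 0.0127
```

>>> servo_tool([
  {"dx": 0,"dy": 0,"dz": 0,"rx": 0,"ry": 0,"rz": 0,"fingers": 1},
  {"dx": 0,"dy": 0,"dz": 0,"rx": 0,"ry": 0,"rz": 0,"fingers": 1},
  {"dx": 0,"dy": 0,"dz": 0,"rx": 0,"ry": 0,"rz": 0,"fingers": 1},
  {"dx": 0,"dy": 0,"dz": 0,"rx": 0,"ry": 0,"rz": 0,"fingers": 1},
  {"dx": 0,"dy": 0,"dz": 0,"rx": 0,"ry": 0,"rz": 0,"fingers": 1},
  {"dx": 0,"dy": 0,"dz": 0,"rx": 0,"ry": 0,"rz": 0,"fingers": 1},
  {"dx": 0,"dy": 0,"dz": 0,"rx": 0,"ry": 0,"rz": 0,"fingers": 1},
  {"dx": 0,"dy": 0,"dz": 0,"rx": 0,"ry": 0,"rz": 0,"fingers": 1},
])

```text
clock: 18.15
tcp_pos: [0.6758, -0.0774, 0.326]
orientation: [-0.102, 0.612, 0.774, -0.13]
wrist_force: [-1.1, 4.1, -4.3]
finger_gap: 0.0128
```

>>> servo_tool([
  {"dx": 0,"dy": 0,"dz": 0,"rx": 0,"ry": 0,"rz": 0,"fingers": 1},
  {"dx": 0,"dy": 0,"dz": 0,"rx": 0,"ry": 0,"rz": 0,"fingers": 1},
  {"dx": 0,"dy": 0,"dz": 0,"rx": 0,"ry": 0,"rz": 0,"fingers": 1},
  {"dx": 0,"dy": 0,"dz": 0,"rx": 0,"ry": 0,"rz": 0,"fingers": 1},
  {"dx": 0,"dy": 0,"dz": 0,"rx": 0,"ry": 0,"rz": 0,"fingers": 1},
  {"dx": 0,"dy": 0,"dz": 0,"rx": 0,"ry": 0,"rz": 0,"fingers": 1},
  {"dx": 0,"dy": 0,"dz": 0,"rx": 0,"ry": 0,"rz": 0,"fingers": 1},
  {"dx": 0,"dy": 0,"dz": 0,"rx": 0,"ry": 0,"rz": 0,"fingers": 1},
])

```text
clock: 18.95
tcp_pos: [0.6758, -0.0774, 0.326]
orientation: [-0.102, 0.612, 0.774, -0.13]
wrist_force: [-2.0, 3.4, -5.6]
finger_gap: 0.0128
```

>>> servo_tool([
  {"dx": 0,"dy": 0,"dz": 0,"rx": 0,"ry": 0,"rz": 0,"fingers": 1},
  {"dx": 0,"dy": 0,"dz": 0,"rx": 0,"ry": 0,"rz": 0,"fingers": 1},
  {"dx": 0,"dy": 0,"dz": 0,"rx": 0,"ry": 0,"rz": 0,"fingers": 1},
  {"dx": 0,"dy": 0,"dz": 0,"rx": 0,"ry": 0,"rz": 0,"fingers": 1},
  {"dx": 0,"dy": 0,"dz": 0,"rx": 0,"ry": 0,"rz": 0,"fingers": 1},
  {"dx": 0,"dy": 0,"dz": 0,"rx": 0,"ry": 0,"rz": 0,"fingers": 1},
  {"dx": 0,"dy": 0,"dz": 0,"rx": 0,"ry": 0,"rz": 0,"fingers": 1},
  {"dx": 0,"dy": 0,"dz": 0,"rx": 0,"ry": 0,"rz": 0,"fingers": 1},
])

```text
clock: 19.75
tcp_pos: [0.6757, -0.0774, 0.326]
orientation: [-0.102, 0.612, 0.774, -0.13]
wrist_force: [-2.0, 3.5, -4.7]
finger_gap: 0.0128
```

```bash
cat > m.py <<'E'
from h import *
from workcell import *
import cv2
t=read_camera("top")["img"].astype(int); 
for k in range(6): u=read_camera("top")["img"].astype(int)
print("diff", (abs(u-t).max(2)[90:260,140:300]>12).sum())
cv2.imwrite("pics/f.png",cv2.resize(u[110:270,140:320,::-1].astype(np.uint8),(675,600),interpolation=cv2.INTER_CUBIC))
E
python3 m.py;python3 s.py
```

```text
diff 0
20.1 [-1.96  4.02 -5.17] [ 0.854 -0.206 -0.218] [ 0.6757 -0.0773  0.326 ] [-0.102   0.6116  0.7737 -0.1301]
```

>>> servo_tool([
  {"dx": 0,"dy": 0,"dz": 0,"rx": 0,"ry": 0,"rz": 0,"fingers": 1},
  {"dx": 0,"dy": 0,"dz": 0,"rx": 0,"ry": 0,"rz": 0,"fingers": 1},
  {"dx": 0,"dy": 0,"dz": 0,"rx": 0,"ry": 0,"rz": 0,"fingers": 1},
  {"dx": 0,"dy": 0,"dz": 0,"rx": 0,"ry": 0,"rz": 0,"fingers": 1},
  {"dx": 0,"dy": 0,"dz": 0,"rx": 0,"ry": 0,"rz": 0,"fingers": 1},
  {"dx": 0,"dy": 0,"dz": 0,"rx": 0,"ry": 0,"rz": 0,"fingers": 1},
  {"dx": 0,"dy": 0,"dz": 0,"rx": 0,"ry": 0,"rz": 0,"fingers": 1},
  {"dx": 0,"dy": 0,"dz": 0,"rx": 0,"ry": 0,"rz": 0,"fingers": 1},
])

```text
clock: 20.9
tcp_pos: [0.6758, -0.0773, 0.3261]
orientation: [-0.102, 0.612, 0.774, -0.13]
wrist_force: [-2.2, 4.2, -4.0]
finger_gap: 0.0126
```

```bash
python3 m.py;python3 s.py
```

```text
diff 0
21.25 [-1.74  3.36 -5.3 ] [ 0.856 -0.176 -0.246] [ 0.6758 -0.0774  0.3261] [-0.102   0.6117  0.7737 -0.1301]
```

View pics/f.png

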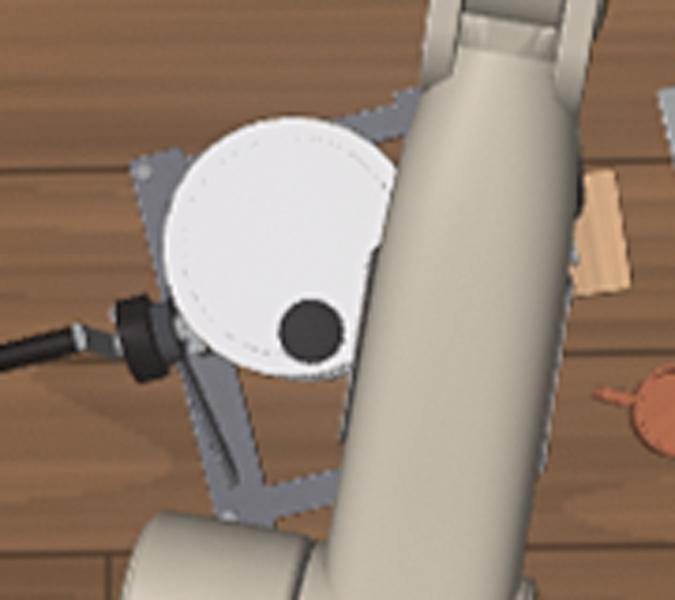

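The pail is upright: the lid is round at (285,248) and there's no change between frames. Lowering the pawl back along its arc now.

>>> servo_tool([
  {"dx": -1.72,"dy": -0.4,"dz": -2.08,"rx": 0.0047,"ry": -0.0201,"rz": 0,"fingers": 1},
  {"dx": -1.72,"dy": -0.4,"dz": -2.08,"rx": 0.0047,"ry": -0.0201,"rz": 0,"fingers": 1},
  {"dx": -1.72,"dy": -0.4,"dz": -2.08,"rx": 0.0047,"ry": -0.0201,"rz": 0,"fingers": 1},
  {"dx": -1.72,"dy": -0.4,"dz": -2.08,"rx": 0.0047,"ry": -0.0201,"rz": 0,"fingers": 1},
  {"dx": -1.72,"dy": -0.4,"dz": -2.08,"rx": 0.0047,"ry": -0.0201,"rz": 0,"fingers": 1},
  {"dx": -1.72,"dy": -0.4,"dz": -2.08,"rx": 0.0047,"ry": -0.0201,"rz": 0,"fingers": 1},
  {"dx": -1.72,"dy": -0.4,"dz": -2.08,"rx": 0.0047,"ry": -0.0201,"rz": 0,"fingers": 1},
  {"dx": -1.72,"dy": -0.4,"dz": -2.08,"rx": 0.0047,"ry": -0.0201,"rz": 0,"fingers": 1},
])

```text
clock: 22.05
tcp_pos: [0.6624, -0.0804, 0.3104]
orientation: [-0.05, 0.618, 0.782, -0.065]
wrist_force: [1.7, 4.3, -1.8]
finger_gap: 0.0132
```

>>> servo_tool([
  {"dx": -1.24,"dy": -0.3,"dz": -2.16,"rx": 0.0047,"ry": -0.0201,"rz": 0,"fingers": 1},
  {"dx": -1.24,"dy": -0.3,"dz": -2.16,"rx": 0.0047,"ry": -0.0201,"rz": 0,"fingers": 1},
  {"dx": -1.24,"dy": -0.3,"dz": -2.16,"rx": 0.0047,"ry": -0.0201,"rz": 0,"fingers": 1},
  {"dx": 0,"dy": 0,"dz": 0,"rx": 0,"ry": 0,"rz": 0,"fingers": 1},
])

```text
clock: 22.45
tcp_pos: [0.6583, -0.0815, 0.3041]
orientation: [-0.031, 0.62, 0.783, -0.041]
wrist_force: [0.5, 4.0, -0.7]
finger_gap: 0.013
```

Still free, with 12 mm to go.

>>> servo_tool([
  {"dx": -1.24,"dy": -0.3,"dz": -2.16,"rx": 0.0047,"ry": -0.0201,"rz": 0,"fingers": 1},
  {"dx": -1.24,"dy": -0.3,"dz": -2.16,"rx": 0.0047,"ry": -0.0201,"rz": 0,"fingers": 1},
  {"dx": -1.24,"dy": -0.3,"dz": -2.16,"rx": 0.0047,"ry": -0.0201,"rz": 0,"fingers": 1},
  {"dx": 0,"dy": 0,"dz": 0,"rx": 0,"ry": 0,"rz": 0,"fingers": 1},
])

```text
clock: 22.85
tcp_pos: [0.6545, -0.0823, 0.2972]
orientation: [-0.012, 0.62, 0.784, -0.017]
wrist_force: [-0.2, 5.0, -1.2]
finger_gap: 0.0132
```

>>> servo_tool([
  {"dx": -1.0,"dy": -0.25,"dz": -1.8,"rx": 0.004,"ry": -0.017,"rz": 0,"fingers": 1},
  {"dx": -0.9,"dy": -0.2,"dz": -1.6,"rx": 0.003,"ry": -0.013,"rz": 0,"fingers": 1},
  {"dx": 0,"dy": 0,"dz": 0,"rx": 0,"ry": 0,"rz": 0,"fingers": 1},
  {"dx": 0,"dy": 0,"dz": 0,"rx": 0,"ry": 0,"rz": 0,"fingers": 1},
])

```text
clock: 23.25
tcp_pos: [0.6527, -0.0828, 0.2932]
orientation: [-0.003, 0.62, 0.784, -0.005]
wrist_force: [-0.3, 4.6, -0.3]
finger_gap: 0.0128
```

Within 1 mm of the starting height. Opening partway, then going straight up.

>>> servo_tool([
  {"dx": 0,"dy": 0,"dz": 0,"rx": 0,"ry": 0,"rz": 0,"fingers": -0.5},
  {"dx": 0,"dy": 0,"dz": 0,"rx": 0,"ry": 0,"rz": 0,"fingers": -0.5},
  {"dx": 0,"dy": 0,"dz": 0,"rx": 0,"ry": 0,"rz": 0,"fingers": -0.5},
  {"dx": 0,"dy": 0,"dz": 0,"rx": 0,"ry": 0,"rz": 0,"fingers": -0.5},
  {"dx": 0,"dy": 0,"dz": 0,"rx": 0,"ry": 0,"rz": 0,"fingers": -0.5},
  {"dx": 0,"dy": 0,"dz": 0,"rx": 0,"ry": 0,"rz": 0,"fingers": -0.5},
  {"dx": 0,"dy": 0,"dz": 0,"rx": 0,"ry": 0,"rz": 0,"fingers": -0.5},
  {"dx": 0,"dy": 0,"dz": 0,"rx": 0,"ry": 0,"rz": 0,"fingers": -0.5},
])

```text
clock: 24.05
tcp_pos: [0.6526, -0.0828, 0.293]
orientation: [-0.003, 0.62, 0.784, -0.006]
wrist_force: [0.2, -0.9, 0.1]
finger_gap: 0.0645
```

>>> servo_tool([
  {"dx": 0,"dy": 0,"dz": 5,"rx": 0,"ry": 0,"rz": 0,"fingers": -0.5},
  {"dx": 0,"dy": 0,"dz": 10,"rx": 0,"ry": 0,"rz": 0,"fingers": -0.5},
  {"dx": 0,"dy": 0,"dz": 15,"rx": 0,"ry": 0,"rz": 0,"fingers": -0.5},
  {"dx": 0,"dy": 0,"dz": 15,"rx": 0,"ry": 0,"rz": 0,"fingers": -0.5},
  {"dx": 0,"dy": 0,"dz": 15,"rx": 0,"ry": 0,"rz": 0,"fingers": -0.5},
  {"dx": 0,"dy": 0,"dz": 15,"rx": 0,"ry": 0,"rz": 0,"fingers": -0.5},
  {"dx": 0,"dy": -20,"dz": 5,"rx": 0,"ry": 0,"rz": 0,"fingers": -0.5},
  {"dx": 0,"dy": -25,"dz": 0,"rx": 0,"ry": 0,"rz": 0,"fingers": -0.5},
])

```text
clock: 24.85
tcp_pos: [0.6531, -0.128, 0.3753]
orientation: [-0.001, 0.619, 0.785, -0.005]
wrist_force: [-0.2, 0.0, -0.7]
finger_gap: 0.0639
```

>>> servo_tool([
  {"dx": -30,"dy": -30,"dz": 0,"rx": 0,"ry": 0,"rz": 0,"fingers": -0.5},
  {"dx": -30,"dy": -30,"dz": 0,"rx": 0,"ry": 0,"rz": 0,"fingers": -0.5},
  {"dx": -30,"dy": -30,"dz": 0,"rx": 0,"ry": 0,"rz": 0,"fingers": -0.5},
  {"dx": -30,"dy": -30,"dz": 0,"rx": 0,"ry": 0,"rz": 0,"fingers": -0.5},
  {"dx": -20,"dy": -30,"dz": 0,"rx": 0,"ry": 0,"rz": 0,"fingers": -0.5},
  {"dx": 0,"dy": 0,"dz": 0,"rx": 0,"ry": 0,"rz": 0,"fingers": -0.5},
  {"dx": 0,"dy": 0,"dz": 0,"rx": 0,"ry": 0,"rz": 0,"fingers": -0.5},
  {"dx": 0,"dy": 0,"dz": 0,"rx": 0,"ry": 0,"rz": 0,"fingers": -0.5},
])

```text
clock: 25.65
tcp_pos: [0.5129, -0.2778, 0.3732]
orientation: [-0.003, 0.62, 0.784, -0.005]
wrist_force: [0.8, 0.6, 0.7]
finger_gap: 0.0641
```

```bash
python3 m.py;python3 s.py
```

```text
diff 0
26.0 [0.09 0.28 0.32] [ 0.044 -0.032 -0.011] [ 0.5131 -0.2772  0.3729] [-0.003   0.6198  0.7847 -0.0056]
```

View pics/f.png

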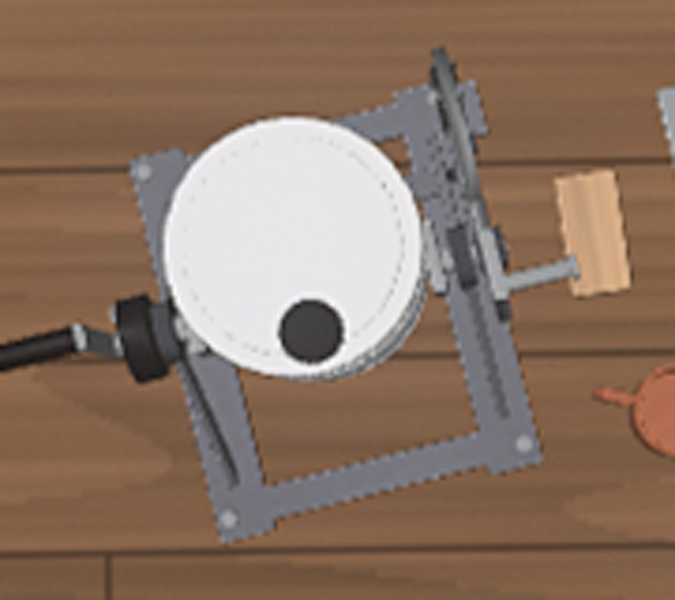

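The collar is back at pixel (293,181), as at the start. The pail is upright and still, and the wrist force is about zero.

```bash
python3 -c "
from workcell import job
print(job.hand_in())"
```

```text
the job is handed in; nothing more can be done
None
```

The job is done and handed in at about 26 s; no verdict was reported.

**What I did:** I gripped the finger pin from above with 30 N and turned the pawl about its pivot. The tooth took about 10 N and cleared at about 16 mm. I met the buffer at about 36 mm and held there until the pail came to rest upright. Then I lowered the pawl along its arc, opened the gripper and backed away.

**Pressing force:** over the pawl's weight, it stayed at an estimated 3 to 5.5 N at the pin while holding. These figures come from the wrist force, which drifted by a few newtons and had some noise. Its reading of the contact was unclear at first, so I backed off 1.5 mm once to check. The pail was still visibly tipped in a picture just before I reached the stop.

**Last checks:**
- **Pail:** it is upright and did not change between frames.
- **Pawl:** the pin's collar is back at its starting pixel, about (293,181). I checked this in the top view only, which shows height poorly. The gripper opened with the TCP within 1 mm of where it first gripped the pin.
- **Robot:** it is clear of everything, with wrist force about zero.
- **Bench:** the rib and mug look unmoved in the last picture. I did not measure the other items again.

No check failed. The only errors were three early move calls, refused because keys were missing, before the arm had moved.

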